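Hang the screw pail by its bail

ROBOT

A 7-joint arm with a two-finger parallel gripper is mounted at the origin on a cart in front of the work surface, level with it; the furniture and walls round the work are solid. World frame = base frame: x ahead of the robot, y to its left, z up, the work surface at z = 0. Lengths are in mm, angles in rad, forces in N, time in s.
With the tool pointing down it reaches from about 400 to 900 mm from the base axis. Payload 5.6 kg.
Tool frame: the origin (TCP) lies midway between the tips of the shut fingers; the grasp point (between the pads) lies 19 mm behind it; x points along the fingers, y is the direction in which the jaws open and shut, and the axes are right-handed (so a half turn about x gives the same grasp; the last joint's range is limited). The gripper opens to 92 mm and grips with 3 to 60 N. Pads are 20 mm wide; open, the fingers measure 128 mm over their backs; the gripper's body (75 mm by 189 mm) begins 69 mm behind the grasp point.
Start: joints at [1.237, 0.468, -0.012, 1.603, 0.006, 1.071, -0.056], TCP at [186.325, -622.729, 214.592] pointing down, gripper open.
Joint ranges: [-2.53, 2.53], [-0.31, 2.02], [-1.57, 1.55], [0.28, 2.44], [-1.29, 4.43], [0.15, 1.84], [-2.92, 2.92]. Speed limits (rad/s): [2.57, 2.57, 3.14, 3.14, 3.14, 3.14, 3.14].

INTERFACE

Orientations are given as a rotation vector (axis times angle).
In Python, from cell import robot, grip, kin, viewer gives the robot as it stands. Calls block until the motion is done:
- robot.movep(position, orientation): joint-space move of the TCP to a pose.
- robot.servo_line(position, feed=150, rotation=None): straight line of the TCP; rotation=None keeps the orientation; feed is the mean speed in mm/s.
- robot.goto_joints(angles): joint-space move.
- grip(opening, newtons=None): opening from 0.0 (shut) to 1.0 (fully open); newtons is the grip in N (None keeps the last); returns when the fingers have stopped.
- robot.hold(seconds).
- kin.ik(position, orientation): joint angles nearest the present ones, or None.
- robot.observe(): the state.
- viewer.read_camera(name): name is "side" or "top"; returns the picture (420x560x3 uint8, red, green, blue); there is no depth.
- viewer.camera_info(name): a dict with "camera_matrix" (3x3 intrinsics, pixels), "k1" (the pictures are not rectified: a ray, as slopes to the right and down, at radius r is drawn at 1 + k1 r^2 times it, then the intrinsics apply), "R" (3x3) and "t" (3): a world point X has camera coordinates R X + t. Camera axes: x right, y down, z forward; pixel columns grow to the right and rows downward; lengths in mm; the calibration is good to about 2 mm. A picture is of the moment at which its call begins. camera_info takes no time and is no camera call.
A pose or a line that the arm cannot do raises robot.IKError and nothing moves.
- robot.job_done(): hands the job in, once; it reports no verdict.
Trained networks look in the newest picture that a camera, given by its name, has taken for a name from the list of things; names that differ only in an ending like _2 or _b are one class to them, and where a whole thing is asked for, a point or a joint stands for the part that bears it (a point fixed in the world has none). Each returns a list of dicts, best first, with "confidence" (0 to 1); they miss things now and then, are a little off and sometimes report something else, mostly with a low value. They report only what shows in the picture. A call takes as long as a camera call.
- viewer.silhouettes(name, camera): "mask" (420x560 bool, what is visible of it).
- viewer.pinpoint(name, camera): "at" ([x, y, z] in mm, in the coordinates of the camera as it stood for that picture, good to about 4 mm: a listed point, or the origin of a listed thing).
The state is a dict: "t": time; "joints": joint angles; "joint_velocities": joint speeds; "joint_torque": joint torques, N m; "tcp_pos": TCP position; "tcp_rot": TCP orientation; "contact_force": force on the tool from outside, world axes, zero at the start; "wrist_torque": the same for the moment, N m; "grip_width": opening from 0.0 (shut) to 1.0 (fully open).
Only numpy, scipy, OpenCV 4.12 (cv2) and the standard library are available. Lean on these libraries where they do the work, as an engineer would, in place of code of your own. Each camera call takes 0.05 s, during which the arm holds its last target. There are 200 camera calls.

TASK

Clear the bench by hanging up the little steel pail. First swing its bail up from the rest bracket and let go, so that the bail stands upright by itself while the pail stays on the bench; then take the bail afresh by the middle of its bar and hang it over both prongs of the hook stand, behind their upturned tips, so that the pail hangs free and level. Do not tip the pail over on the way, and leave the dish, the tape and the bottle where they are.

Things in the scene. Friction and masses are not known exactly. Their poses are not given: they have to be found in the camera images.
- pail: Open box-shaped sheet-steel pail, 70 (x) x 120 (y) x 60 (z) mm, about 0.65 kg with its bail, loose. Origin: centre of its underside; z up. Its bail is hinged at the middle of the short sides, on the axis along y through (0, 0, 55) mm. On its -x side a thin sheet bracket sticks out to 93 mm from the origin, on which the bail rests when flat.
- bail_rest (a point): Middle of the bracket's trough, fixed on the pail at (-80, 0, 55) mm: where the bar's middle lies when flat. Two lips, 44 to 64 mm high and 40 mm long in y, 9 mm before and behind the bar's axis, guard its middle, so the flat bar can be gripped only beyond them, 22 to 54 mm either side of the middle. From the tube to the pail's wall are 38 mm. Axes as pail.
- bail (a joint): Angle of the bail, a U of 9 mm round bar: 0 = flat, out to the pail's -x side at 55 mm height; 1.57 = upright, its bar above the pail's middle, 135 mm over the underside; stop at 1.75. The hinge has slight friction: let go within about 0.3 rad of upright the bail stays; from lower it falls back flat.
- bail_mid (a point): Middle of the bail's bar, on its axis, 80 mm from the hinge axis. The bar runs along the pail's y axis and carries a grey tube grip, 13 mm thick and 108 mm long, which turns easily on it, so that fingers that pinch it need not turn with the bail; the bail's side arms are 66 mm from the middle.
- hook_stand: Steel stand, fixed to the bench: foot plate 130 x 150 x 10 mm, post 216 mm high (centre at x = +87 mm), and on it two parallel 8 mm round prongs 72 mm apart (y = -36 and +36 mm) that point along -x, slope a little down to the seat and turn up at the ends: tips at x = -24 mm, 225 mm high. Origin: on the bench below the seat, midway between the prongs. z up.
- hook_seat (a point): Midway between the prongs: where the axis of the bail's bar (along y) lies when it hangs in the bottom of the prongs, 206 mm above the bench. Axes as hook_stand. The pail hangs with its bracket to -x, away from the post (there is no room for the bracket at the post).
- dish: Round steel dish with screws, 66 mm across, 18 mm high; bystander, origin centre of underside.
- tape: Roll of tape lying flat, 64 mm across, 18 mm high; bystander, origin centre of underside.
- flux: Small squeeze bottle with nozzle, 38 mm across, 99 mm high; bystander, origin centre of underside.

How it is judged (in metres and radians):
On the way:
1. the bail stands upright by itself, let go, while the pail stands on the bench (value of joint bail above 1.25 rad and contact force between the fingers and pail below 0.05 N and height (world z) of pail below 0.01 m and angle between pail's own z axis and vertical below 0.1 rad), for 0.2 s.
At the end, for the whole second after the job is handed in: The bail's bar lies over both prongs (middle within 18 mm sideways, 8 mm below to 14 mm above the seat, 18 mm before to 50 mm behind it, square within 0.3 rad); the pail hangs from it, its underside over 50 mm above the bench, level within 0.3 rad, slower than 0.06 m/s (x of bail_mid in the frame of hook_seat between -0.018 and 0.05 m and y of bail_mid in the frame of hook_seat between -0.018 and 0.018 m and z of bail_mid in the frame of hook_seat between -0.008 and 0.014 m and angle between the y axis of pail and the y axis of hook_seat, either way round below 0.3 rad and angle between pail's own z axis and vertical below 0.3 rad and height (world z) of pail above 0.05 m and contact force between pail and hook_stand above 1.5 N and linear speed of pail below 0.06 m/s); the robot touches nothing.
It fails at once if the pail is tipped by more than 0.7 rad (angle between pail's own z axis and vertical above 0.7 rad).
It fails at once if the dish, the tape or the bottle is moved by more than 30 mm (distance of any of dish, tape, flux from where it was at the start of the episode above 0.03 m).
It also fails if it takes over 67 s, if anything falls off the work surface, if the arm or the gripper's body presses on something with over 40 N, if the wrist force passes 120 N, or if a joint passes its speed limit or range.

## Working session

There is one attempt and no reset: what is moved stays moved. The work goes in short steps, each a Python script; the robot and the scene stay as the last script left them, time stands still between calls to the robot, and variables do not carry over. Pictures are saved under pics/ and viewed, about 8 in all and at most 12, crops included, and the job is handed in when it is done.

```bash
ls; mkdir -p pics; cat > h.py <<'E'
import numpy as np, cv2
from cell import robot, grip, kin, viewer
from scipy.spatial.transform import Rotation as Ro
def pix(cam, X):
    i=viewer.camera_info(cam); c=np.array(i["R"])@np.array(X)+np.array(i["t"]); s=c[:2]/c[2]
    s=s*(1+i["k1"]*(s@s)); K=np.array(i["camera_matrix"]); return K[:2,:2]@s+K[:2,2]
def find(name, cam):
    i=viewer.camera_info(cam); R=np.array(i["R"]); t=np.array(i["t"])
    return [(R.T@(np.array(d["at"])-t), d["confidence"]) for d in viewer.pinpoint(name,cam)]
def shot(cam, f):
    im=viewer.read_camera(cam); cv2.imwrite("pics/"+f, im[:,:,::-1]); return im
def st():
    o=robot.observe(); print("t",round(o["t"],2),"tcp",np.round(o["tcp_pos"],1),"rot",np.round(o["tcp_rot"],3),"F",np.round(o["contact_force"],1),"gw",round(o["grip_width"],3),"j",np.round(o["joints"],2)); return o
E
python3 - <<'E'
from h import *
np.set_printoptions(precision=1,suppress=True)
a=shot("side","s0.png"); b=shot("top","t0.png")
for c in("side","top"):
    i=viewer.camera_info(c); print(c, -np.array(i["R"]).T@np.array(i["t"]))
    for n in("pail","bail_rest","bail_mid","hook_stand","hook_seat","dish","tape","flux"):
        print(n,*[(x,round(q,2)) for x,q in find(n,c)])
st()
cv2.imwrite("pics/st0.png",cv2.resize(np.hstack([a,b]),(800,300))[:,:,::-1])
E
```

```text
pics
side [439.2 825.4 817.6]
pail
bail_rest (array([ 501.1, -140.8,   51. ]), 0.89) (array([537.1, 214.3, 206.5]), 0.36)
bail_mid (array([ 500.4, -141. ,   55.6]), 0.6)
hook_stand (array([532.8, 218.3,  -1.2]), 0.67) (array([536.1, 214.1, 207.8]), 0.49)
hook_seat (array([536.2, 217. , 206.5]), 0.87)
dish (array([410.1,  -8.5,  -1.4]), 0.77)
tape (array([ 612.1, -386.4,   -1.3]), 0.81) (array([ 482. , -380.1,   -4.4]), 0.3)
flux (array([ 483.2, -379.2,   -2.3]), 0.88) (array([ 610.3, -385.8,   -2.7]), 0.4)
top [ 369.  -111.1 1266.9]
pail (array([ 580.8, -128.3,   -6. ]), 0.86)
bail_rest (array([ 497.4, -146.9,   54. ]), 0.95) (array([529.6, 213.6,  -4. ]), 0.3)
bail_mid (array([ 502. , -144. ,   52.2]), 0.88)
hook_stand (array([532.6, 215. ,  -1.6]), 0.62) (array([534.6, 213.6, 206.5]), 0.62)
hook_seat (array([534.3, 214.7, 204.8]), 0.81)
dish (array([409.9, -16.9,   2.1]), 0.95)
tape (array([ 606.7, -392.2,   -0.1]), 0.54)
flux (array([ 481.1, -379. ,   -3.3]), 0.66) (array([530.8, 215.5, 204.6]), 0.64) (array([ 608.7, -392.7,   -0.6]), 0.19)
t 0.9 tcp [ 186.3 -622.7  214.6] rot [ 2.1  0.3 -2.1] F [0.1 1.  0.5] gw 1.002 j [ 1.2  0.5 -0.   1.6  0.   1.1 -0.1]
```

View pics/s0.png

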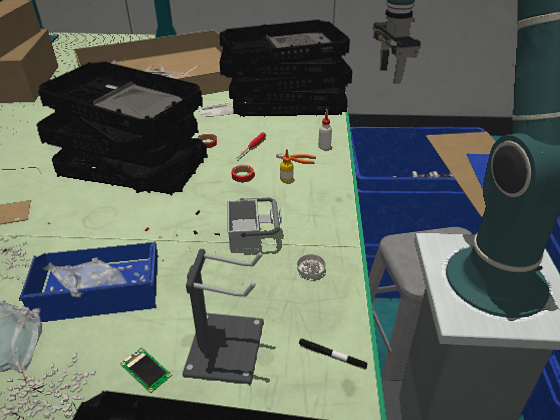

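View pics/t0.png

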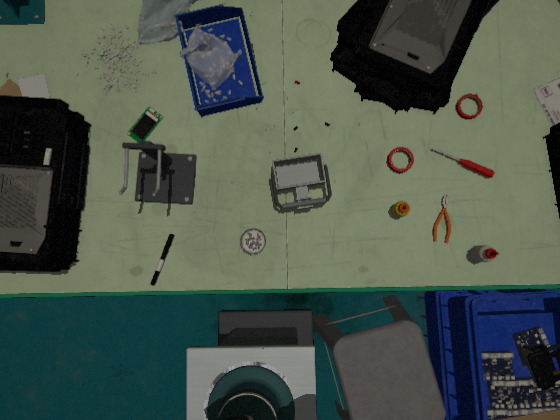

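The side view shows the pail near (253,222) with its bail flat toward the robot, and the stand at (225,310). In the top view the pail is near (300,182) with the bar from (275,210) to (328,203), and the stand is near (160,175). Its prongs point toward the robot. I'll fit the poses and yaws to the silhouettes next.

```bash
cat > fit.py <<'E'
from h import *
from scipy.optimize import minimize
PAIL=[(sx*35,sy*60,z) for sx in(-1,1) for sy in(-1,1) for z in(0,60)]
FLAT=PAIL+[(-80-4.5,s*66,z) for s in(-1,1) for z in(51,59)]+[(-80,s*70,55) for s in(-1,1)]
# footplate: centre x is fitted as 4th parameter
def stand(cx): return [(cx+sx*65,sy*75,z) for sx in(-1,1) for sy in(-1,1) for z in(0,10)]+[(-24,sy*36,225) for sy in(-1,1)]+[(90,sy*40,212) for sy in(-1,1)]
def hull(cam,p,pts):
    T=Ro.from_euler("z",p[2]).as_matrix()
    u=np.array([pix(cam,T@np.array(q)+[p[0],p[1],0]) for q in pts])
    return cv2.convexHull(u.astype(np.float32))
def fit(masks,p0,model):
    hs={c:cv2.convexHull(np.argwhere(m)[:,::-1].astype(np.float32)) for c,m in masks.items()}
    def cost(p):
        c0=0
        for c,h in hs.items():
            g=hull(c,p,model(p)); a=cv2.intersectConvexConvex(h,g)[0]
            c0-=a/(cv2.contourArea(h)+cv2.contourArea(g)-a)
        return c0/len(hs)
    s=[10,10,.1,10][:len(p0)]
    r=minimize(cost,p0,method="Nelder-Mead",options=dict(initial_simplex=[p0]+[np.array(p0)+np.eye(len(p0))[i]*s[i] for i in range(len(p0))]))
    return r.x,-r.fun
def mask(n,c):
    d=viewer.silhouettes(n,c); print(n,c,[(round(x["confidence"],2),int(x["mask"].sum()),np.argwhere(x["mask"]).mean(0)[::-1].round()) for x in d]); return d[0]["mask"] if d else None
E
python3 - <<'E'
from fit import *
np.set_printoptions(precision=3,suppress=True)
M={(n,c):mask(n,c) for n in("pail","hook_stand") for c in("side","top")}
for cs in(("side",),("top",),("side","top")):
    print(cs,fit({c:M["pail",c] for c in cs},[578,-130,.15],lambda p:FLAT), fit({c:M["hook_stand",c] for c in cs},[534,215,0.,35],lambda p:stand(p[3])))
im=cv2.imread("pics/t0.png"); s=cv2.imread("pics/s0.png")
for c,i in(("top",im),("side",s)):
    for n in("pail","hook_stand"): i[M[n,c]^cv2.erode(M[n,c].astype(np.uint8),np.ones((3,3))).astype(bool)]=(0,0,255)
a=cv2.resize(im[120:225,110:340],(800,365),interpolation=2); cv2.imwrite("pics/c0.png",a)
E
```

```text
pail side [(0.56, 1998, array([249., 222.]))]
pail top [(0.68, 2339, array([300., 179.]))]
hook_stand side [(0.66, 591, array([311., 265.])), (0.6, 5609, array([221., 333.]))]
hook_stand top [(0.6, 3382, array([162., 175.]))]Traceback (most recent call last):
  File "<stdin>", line 5, in <module>
  File "fit.py", line 20, in fit
    r=minimize(cost,p0,method="Nelder-Mead",options=dict(initial_simplex=[p0]+[np.array(p0)+np.eye(len(p0))[i]*s[i] for i in range(len(p0))]))
    res = _minimize_neldermead(fun, x0, args, callback, bounds=bounds,
                               **options)
    fsim[j] = func(sim[j])
              ~~~~^^^^^^^^
    fx = function(np.copy(x), *(wrapper_args + args))
  File "fit.py", line 16, in cost
    g=hull(c,p,model(p)); a=cv2.intersectConvexConvex(h,g)[0]
  File "fit.py", line 9, in hull
    u=np.array([pix(cam,T@np.array(q)+[p[0],p[1],0]) for q in pts])
                ~~~^^^^^^^^^^^^^^^^^^^^^^^^^^^^^^^^^
  File "h.py", line 5, in pix
    i=viewer.camera_info(cam); c=np.array(i["R"])@np.array(X)+np.array(i["t"]); s=c[:2]/c[2]
ValueError: time passes only in moves, steps and waits
```

```bash
sed -i 's/^def pix/import functools\n@functools.lru_cache\ndef info(c): return viewer.camera_info(c)\ndef pix/; s/i=viewer.camera_info(cam)/i=info(cam)/' h.py
python3 - <<'E'
from fit import *
np.set_printoptions(precision=3,suppress=True)
viewer.read_camera("side");viewer.read_camera("top");[info(c) for c in("side","top")]
M={(n,c):max((d["mask"] for d in viewer.silhouettes(n,c)),key=lambda m:m.sum()) for n in("pail","hook_stand") for c in("side","top")}
im=cv2.imread("pics/t0.png")
for n in("pail","hook_stand"): i=M[n,"top"]; im[i^cv2.erode(i.astype(np.uint8),np.ones((3,3))).astype(bool)]=(0,0,255)
cv2.imwrite("pics/c0.png",cv2.resize(im[120:225,110:340],(800,365),interpolation=2))
for cs in(("side",),("top",),("side","top")):
    print(cs,fit({c:M["pail",c] for c in cs},[578,-130,.15],lambda p:FLAT), fit({c:M["hook_stand",c] for c in cs},[534,215,0.,35],lambda p:stand(p[3])))
E
```

```text
('side',) (array([ 579.202, -133.117,    0.152]), np.float64(0.9079517654493217)) (array([531.621, 212.925,  -0.03 ,  47.536]), np.float64(0.9736319799866372))
('top',) (array([ 577.472, -132.592,    0.146]), np.float64(0.8898277430316305)) (array([530.147, 214.719,  -0.082,  46.232]), np.float64(0.9635021843150979))
('side', 'top') (array([ 579.026, -133.138,    0.149]), np.float64(0.8967081035523572)) (array([531.176, 214.242,  -0.06 ,  45.545]), np.float64(0.9596552414380092))
```

View pics/c0.png

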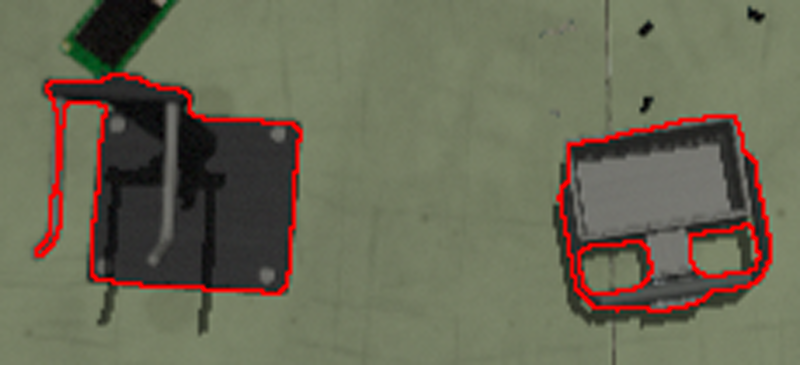

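The crop shows the mask following the bail and bracket; the fits agree: pail (579,-133), yaw 0.15; stand (532,215), yaw -0.06. Next I grip the flat bar 38 mm off its middle and swing it up.

```bash
cat >> h.py <<'E'
def down(yaw):
    "tool down, jaws along (cos yaw, sin yaw); the half turn needing less joint travel"
    out=[]
    for a in(yaw,yaw+np.pi):
        y=np.array([np.cos(a),np.sin(a),0]); x=np.array([0,0,-1.]); out.append(Ro.from_matrix(np.c_[x,y,np.cross(x,y)]).as_rotvec())
    return out
def best(p,yaw):
    j0=np.array(robot.observe()["joints"]); c=[(np.abs(np.array(q)-j0).max(),i) for i,r in enumerate(down(yaw)) if (q:=kin.ik(list(p),list(r))) is not None]
    print(c); return down(yaw)[min(c)[1]]
E
python3 - <<'E'
from h import *
x,y,a=579,-133,.15
ex=np.array([np.cos(a),np.sin(a),0]); ey=np.array([-np.sin(a),np.cos(a),0]); o=np.array([x,y,0.])
P=lambda th:o+ex*(-80*np.cos(th))+ey*38+np.array([0,0,55+80*np.sin(th)-19])
p=P(0); r=best(p,a)
print([kin.ik(list(P(t)),list(r)) is not None for t in(0,.8,1.5)])
grip(.36)
robot.movep(list(p+[0,0,110]),list(r)); st()
robot.servo_line(list(p+[0,0,45]),feed=150); shot("side","s1.png"); shot("top","t1.png"); st()
a=cv2.imread("pics/s1.png")[150:270,190:350];b=cv2.imread("pics/t1.png")[120:240,220:380]
cv2.imwrite("pics/c1.png",np.hstack([cv2.resize(v,(400,300),interpolation=2) for v in(a,b)]))
E
```

```text
[(np.float64(0.6602018551862908), 0), (np.float64(2.7231574446621547), 1)]
[True, True, True]
t 4.53 tcp [ 494.2 -108.8  146. ] rot [ 1.1    1.275 -1.1  ] F [ 0.5 -0.2 -0. ] gw 0.364 j [ 0.64  0.39 -0.59  1.98  0.29  0.85  0.04]
t 5.22 tcp [ 495.1 -107.5   82. ] rot [ 1.099  1.275 -1.097] F [-0.1 -0.  -0.2] gw 0.363 j [ 0.59  0.49 -0.54  2.02  0.37  0.72 -0.03]
```

View pics/c1.png

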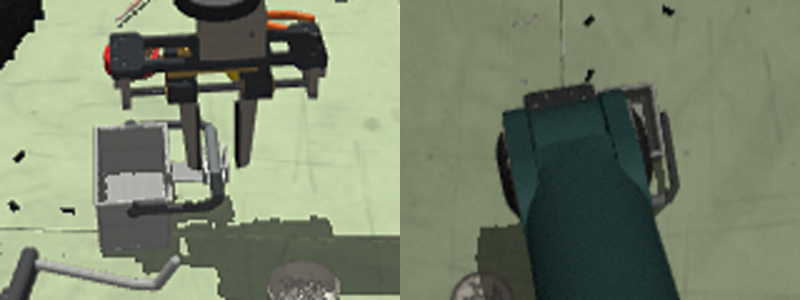

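Seen from the side, the fingers straddle the bar at about (215,150) in the crop, and they are clear of the wall and the lips. Now I descend, grip and swing.

```bash
python3 - <<'E'
from h import *
x,y,a=579,-133,.15
ex=np.array([np.cos(a),np.sin(a),0]); ey=np.array([-np.sin(a),np.cos(a),0]); o=np.array([x,y,0.])
P=lambda th:o+ex*(-80*np.cos(th))+ey*38+np.array([0,0,55+80*np.sin(th)-19])
robot.servo_line(list(P(0)+[0,0,15]),feed=80); st()
robot.servo_line(list(P(0)),feed=60); st()
grip(0.0,10); s=st()
print("opening mm",s["grip_width"]*92)
if 9<s["grip_width"]*92<17:
    for th in np.arange(.15,1.51,.15): robot.servo_line(list(P(th)),feed=60)
    st()
    robot.hold(.3); shot("side","s2.png"); st()
    cv2.imwrite("pics/c2.png",cv2.resize(cv2.imread("pics/s2.png")[100:270,180:380],(600,510)))
E
```

```text
t 5.74 tcp [ 493.9 -107.1   50.4] rot [ 1.098  1.278 -1.098] F [-0.7 -0.2  0.9] gw 0.359 j [ 0.56  0.54 -0.51  2.04  0.41  0.67 -0.07]
t 6.14 tcp [ 493.9 -107.3   35.6] rot [ 1.098  1.277 -1.098] F [ 0.2 -0.5 -0.4] gw 0.358 j [ 0.55  0.56 -0.49  2.05  0.43  0.64 -0.09]
t 6.58 tcp [ 494.9 -107.5   36.3] rot [ 1.099  1.275 -1.097] F [ 1.4  0.3 -0.6] gw 0.135 j [ 0.55  0.56 -0.49  2.04  0.43  0.64 -0.09]
opening mm 12.425861886305668
t 10.07 tcp [567.9 -96.3 115.9] rot [ 1.098  1.276 -1.098] F [-0.9 -1.4  4.1] gw 0.135 j [ 0.53  0.54 -0.55  1.84  0.36  0.86 -0.04]
t 10.43 tcp [567.5 -96.4 115.8] rot [ 1.098  1.276 -1.098] F [-0.9 -2.7  5.1] gw 0.134 j [ 0.53  0.54 -0.55  1.84  0.36  0.86 -0.04]
```

View pics/c2.png

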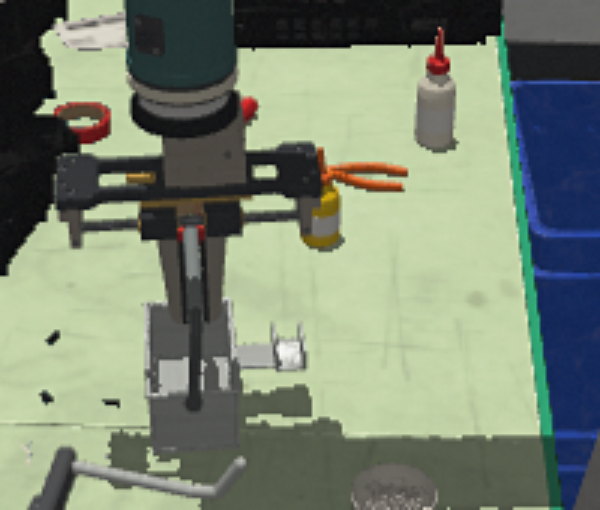

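The bail is upright at crop (195,320) and the pail stands level. Next I release it, retreat and measure again.

```bash
python3 - <<'E'
from h import *
np.set_printoptions(precision=1,suppress=True)
grip(.36); robot.hold(.3); o=st()
p=np.array(o["tcp_pos"]); robot.servo_line(list(p+[0,0,120]),feed=200)
robot.movep([430,-330,260],o["tcp_rot"]); robot.hold(.3); st()
a=shot("side","s3.png"); b=shot("top","t3.png")
for n in("bail_mid","bail_rest","pail"):
    for c in("side","top"): print(n,c,*[(x,round(q,2)) for x,q in find(n,c)])
cv2.imwrite("pics/c3.png",np.hstack([cv2.resize(v,(400,300),interpolation=2)[:,:,::-1] for v in(a[150:270,190:350],b[120:240,220:380])]))
E
```

```text
t 11.21 tcp [567.7 -96.3 115.8] rot [ 1.1  1.3 -1.1] F [ 0.8  0.3 -0.3] gw 0.359 j [ 0.5  0.5 -0.6  1.8  0.4  0.9 -0. ]
t 13.32 tcp [ 430.7 -329.1  259.9] rot [ 1.1  1.3 -1.1] F [-0.6 -0.4  0.5] gw 0.356 j [ 1.1  0.3 -0.6  1.8  0.2  1.1  0.6]
bail_mid side (array([ 574.7, -130.3,  133.6]), 0.83) (array([410.3,  -8.5,  -4.6]), 0.28)
bail_mid top (array([ 574.5, -134.5,  133.2]), 0.68)
bail_rest side (array([ 502.4, -138. ,   52.1]), 0.7)
bail_rest top (array([ 495.9, -146.1,   55.4]), 0.56)
pail side (array([ 575.9, -125.5,    2.1]), 0.87) (array([411.7, -10.1,  -4.7]), 0.35)
pail top (array([ 578.7, -128.6,   -4.7]), 0.72)
```

View pics/c3.png

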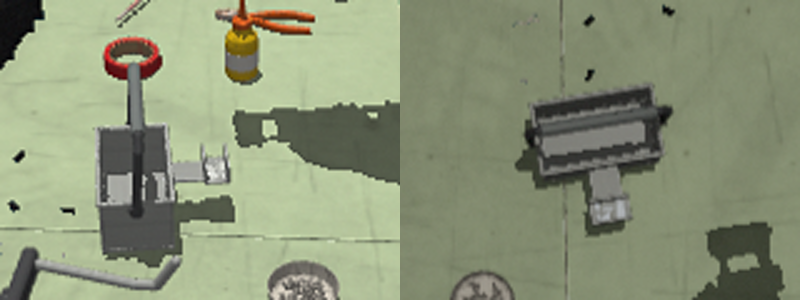

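The bail stands upright by itself: in the top crop the tube runs from (535,132) to (655,112), and bail_mid is near (574.6,-132.4,134). Next I grip it at the middle, lift it and carry it to the point ahead of the prongs.

```bash
python3 - <<'E'
from h import *
b=np.array([574.6,-132.4,134.5]); a=.155; sa=-.06; print("proj",pix("top",b),"seen 298,169")
S=np.array([532.5,214.8,206]); pre=S+[-120*np.cos(sa),-120*np.sin(sa),44-19]
r=best(b-[0,0,19],a); rs=[q for q in down(sa) if np.linalg.norm((Ro.from_rotvec(q)*Ro.from_rotvec(r).inv()).as_rotvec())<1][0]
for q in(pre,S+[0,0,25],S+[0,0,-19],S+[0,0,100]): print(kin.ik(list(q),list(rs)) is not None)
grip(.45)
robot.movep(list(b+[0,0,60]),list(r))
robot.servo_line(list(b-[0,0,19]),feed=100); st()
grip(0,35); s=st()
if 9<s["grip_width"]*92<17:
    robot.servo_line(list(b+[0,0,116-19]),feed=70); st()
    robot.servo_line(list(pre),feed=120,rotation=list(rs)); robot.hold(.8); st()
    A=shot("side","s4.png"); B=shot("top","t4.png")
    np.set_printoptions(precision=1,suppress=True)
    for n in("bail_mid","pail","bail_rest","hook_seat"):
        for c in("side","top"): print(n,c,*[(x,round(q,2)) for x,q in find(n,c)])
    cv2.imwrite("pics/c4.png",np.hstack([cv2.resize(v,(400,400),interpolation=2)[:,:,::-1] for v in(A[180:400,160:380],B[80:280,60:260])]))
E
```

```text
proj [299.17529294 166.15977313] seen 298,169
[(np.float64(0.5802951601729383), 0), (np.float64(3.422226019340924), 1)]
True
True
True
True
t 15.98 tcp [ 575.1 -132.4  116.1] rot [ 1.095  1.278 -1.094] F [-0.1  0.6  0.8] gw 0.447 j [ 0.6   0.56 -0.58  1.8   0.39  0.89  0.01]
t 16.54 tcp [ 574.7 -132.5  115.8] rot [ 1.094  1.278 -1.094] F [-1.6 -0.5  2.9] gw 0.132 j [ 0.6   0.57 -0.58  1.8   0.39  0.89  0.01]
t 18.35 tcp [ 574.4 -132.4  231.1] rot [ 1.094  1.279 -1.095] F [-0.2  0.2 -5.8] gw 0.126 j [ 0.66  0.43 -0.64  1.71  0.29  1.1   0.09]
t 22.55 tcp [412.7 222.  231. ] rot [ 1.253  1.18  -1.253] F [-0.  -1.3 -6.9] gw 0.128 j [ 0.16  0.24 -0.81  1.97  0.2   1.01 -0.81]
bail_mid side (array([417.5, 224.8, 249.8]), 0.63)
bail_mid top (array([414.3, 221.5, 249.6]), 0.53) (array([332.1, 223.5, 170.1]), 0.38) (array([532.4, 214.6,  -0.8]), 0.36)
pail side (array([409.6, 226.3, 114.2]), 0.64)
pail top (array([410. , 223.9, 110. ]), 0.91) (array([411.8, 223.8, 249.1]), 0.54)
bail_rest side (array([335.2, 233.3, 168.4]), 0.84)
bail_rest top (array([331. , 225.7, 171.7]), 0.67)
hook_seat side (array([536.7, 216.2, 210.2]), 0.79)
hook_seat top (array([529.8, 214.5, 206.1]), 0.76)
```

View pics/c4.png

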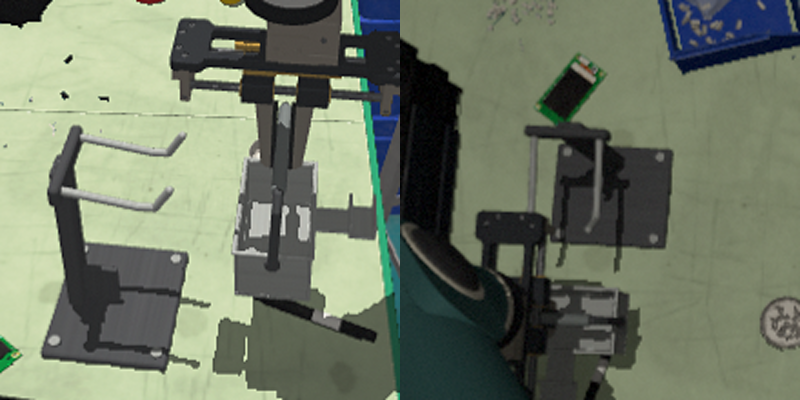

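The pail hangs level and square (weight 6.9 N), with the prong tips at crop (180,135) and (165,190), and bail_mid in line with the seat. Next I move in over the seat and lower until the prongs take the load.

```bash
python3 - <<'E'
from h import *
np.set_printoptions(precision=1,suppress=True)
S=np.array([536,215,206.])
robot.servo_line(list(S+[0,0,25]),feed=70); robot.hold(.5); st()
A=shot("side","s5.png"); 
for n in("bail_mid","hook_seat"): print(n,find(n,"side"))
for dz in range(20,-24,-3):
    robot.servo_line(list(S+[0,0,dz]),feed=40); f=robot.observe()["contact_force"]
    if f[2]>-2.5 or abs(f[0])>12 or abs(f[1])>12: break
print(dz); robot.hold(.3); st()
B=shot("side","s6.png")
for n in("bail_mid","hook_seat"): print(n,find(n,"side"))
cv2.imwrite("pics/c5.png",np.hstack([cv2.resize(v,(400,400),interpolation=2)[:,:,::-1] for v in(A[180:400,120:340],B[180:400,120:340])]))
E
```

```text
t 25.47 tcp [536. 215. 231.] rot [ 1.3  1.2 -1.3] F [ 0.1 -0.5 -6.7] gw 0.128 j [ 0.1  0.4 -0.7  1.7  0.3  1.1 -0.8]
bail_mid [(array([540.8, 215.2, 251.1]), 0.96)]
hook_seat [(array([536.8, 216.7, 205.6]), 0.78)]
-22
t 29.69 tcp [536.6 215.3 186.9] rot [ 1.3  1.2 -1.3] F [-5.2 -3.3 13. ] gw 0.129 j [ 0.1  0.5 -0.7  1.8  0.4  1.  -0.8]
bail_mid [(array([538.8, 215.7, 205.4]), 0.81)]
hook_seat [(array([537.2, 215.2, 207.8]), 0.79)]
```

View pics/c5.png

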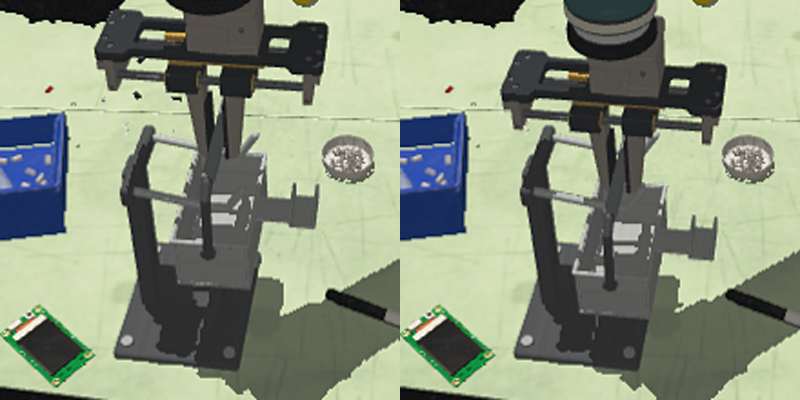

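After lowering, the bar lies over both prongs behind the upturned tips, and the stand carries the load (Fz went from -6.7 to +13). Next I ease up slightly, release and retreat.

```bash
python3 - <<'E'
from h import *
np.set_printoptions(precision=1,suppress=True)
p=np.array(robot.observe()["tcp_pos"]); p0=np.array([536,215,187.5])
robot.servo_line(list(p0),feed=30); st()
grip(.4); robot.hold(.4); st()
robot.servo_line(list(p0+[0,0,90]),feed=60); st()
robot.movep([400,60,330],robot.observe()["tcp_rot"]); robot.hold(1.5); st()
A=shot("side","s7.png"); B=shot("top","t7.png")
for n in("bail_mid","hook_seat","pail","bail_rest","dish","tape","flux"):
    for c in("side","top"): print(n,c,*[(x,round(q,2)) for x,q in find(n,c)[:1]])
cv2.imwrite("pics/c6.png",np.hstack([cv2.resize(v,(400,400),interpolation=2)[:,:,::-1] for v in(A[180:400,120:340],B[80:280,60:260])]))
E
```

```text
t 30.11 tcp [536.1 215.  187.3] rot [ 1.3  1.2 -1.3] F [ 0.1 -0.8 -2.4] gw 0.126 j [ 0.1  0.5 -0.7  1.8  0.4  1.  -0.8]
t 31.05 tcp [536.  215.  187.5] rot [ 1.3  1.2 -1.3] F [ 0.6 -0.4 -0.1] gw 0.395 j [ 0.1  0.5 -0.7  1.8  0.4  1.  -0.8]
t 32.7 tcp [535.8 214.9 277.1] rot [ 1.3  1.2 -1.3] F [-0.2 -0.  -0.8] gw 0.399 j [ 0.1  0.4 -0.8  1.7  0.3  1.2 -0.7]
t 35.06 tcp [400.  60. 330.] rot [ 1.3  1.2 -1.3] F [-0.2  0.3  0.1] gw 0.401 j [ 0.6 -0.1 -0.8  2.  -0.   1.2 -0.2]
bail_mid side (array([535.9, 212.8, 206.5]), 0.77)
bail_mid top (array([536.2, 214.1, 203. ]), 0.85)
hook_seat side (array([535.6, 214.6, 206.8]), 0.61)
hook_seat top (array([530.6, 217.3, 206.7]), 0.57)
pail side (array([534.5, 221.4,  71.6]), 0.73)
pail top (array([535.8, 217.1,  62.5]), 0.64)
bail_rest side (array([458.2, 224.4, 125.6]), 0.64)
bail_rest top (array([534.9, 216.8, 208.3]), 0.74)
dish side (array([407.4,  -7.6,  -5.8]), 0.69)
dish top (array([410. , -14.3,   1.6]), 0.9)
tape side (array([535. , 218.8,  -2. ]), 0.64)
tape top (array([ 607.9, -390.9,   -0.9]), 0.54)
flux side (array([ 479.9, -382.1,   -3.3]), 0.79)
flux top (array([ 477.1, -382.5,   -3.8]), 0.7)
```

View pics/c6.png

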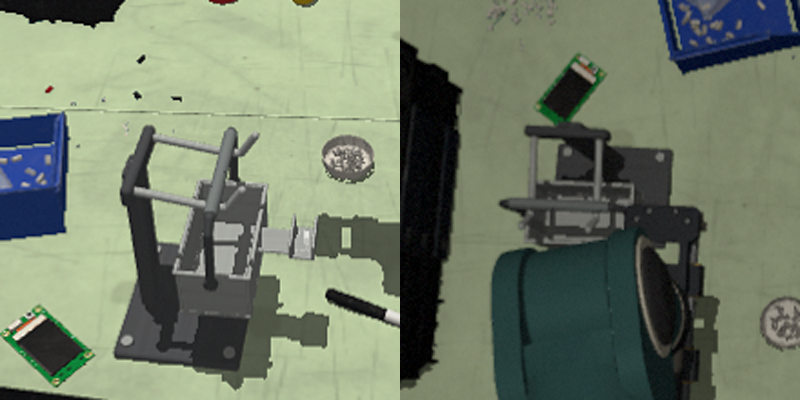

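The pail hangs level from both prongs behind their tips (bar from crop (230,140) to (213,205)), and the robot is clear, so I'm handing in.

```bash
python3 -c "
from h import *
print(robot.job_done()); st()"
```

```text
the job is handed in; nothing more can be done
None
the job is handed in; nothing more can be done
```

The pail is hanging on both prongs of the hook stand, behind the upturned tips, and I handed the job in at about 35 s of the 67 s. No verdict was reported.

- **Bail upright:** I gripped the flat bar 38 mm off its middle, swung it up to about 1.5 rad and let go. It stood by itself with the pail level on the bench.
- **Hanging:** I took the tube afresh by its middle, carried the pail to the stand and lowered it until the prongs took the load. The gripper then opened and backed away clear.
- **Last checks:** Both cameras put the bar's middle within about 6 mm of the seat sideways and front to back. The pail's underside is about 62–72 mm above the bench, and it looks level and at rest in the pictures. I did not measure its tilt or speed.
- **Bystanders:** The dish, tape and bottle read within about 6 mm of where they started.
- **Disagreements:** In the final pictures two network readings landed on the stand area and I set them aside: the side view's tape and the top view's bail rest. The top view's tape and the side view's bail rest were consistent with the rest. While lowering, the tool pressed up to about 13 N on the prongs; I eased off before letting go.

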